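# Set up the recipe tablet on its fold-out stand

## Robot

A 6-joint arm with a two-finger parallel gripper is mounted at the origin on a cart in front of the work surface, level with it; the furniture and walls round the work are solid. World frame = base frame: x ahead of the robot, y to its left, z up, the work surface at z = 0. Lengths are in mm, angles in rad, forces in N, time in s.
With the tool pointing down it reaches from about 350 to 775 mm from the base axis. Payload 7.3 kg.
Tool frame: the origin (TCP) lies midway between the tips of the shut fingers; the grasp point (between the pads) lies 19 mm behind it; z points along the fingers, y is the line along which they close (so a half turn about z gives the same grasp; the last joint's range is limited). The gripper opens to 92 mm and grips with 3 to 60 N. Pads are 19 mm wide; open, the fingers measure 130 mm over their backs; the gripper's body (75 mm by 190 mm) begins 47 mm behind the grasp point.
Start: joints at [1.159, 0.342, 1.524, -0, 1.275, -0.146], TCP at [137.892, 506.587, 226.741] pointing down, gripper open.
Joint ranges: [-2.53, 2.53], [-0.77, 2.02], [0.04, 2.7], [-1, 4.14], [0.28, 2.66], [-3.11, 3.11]. Speed limits (rad/s): [2.57, 2.57, 3.14, 3.14, 3.14, 3.14].

## Interface

Orientations are given as [roll, pitch, yaw] about the fixed x, y, z axes, in that order (R = Rz(yaw) Ry(pitch) Rx(roll)).
In Python, from plant import monitor, optics, workorder gives the robot as it stands. The module is installed in compiled form; this text tells all that it offers.
- The arm moves only by the tool servo_tool, never from a script. Its arguments are lists of equal length, an entry for each row: "linear": the shift along the tool's x, y, z as a fraction of full scale, a list of three; "spin": the turn about the tool's z as a fraction of full scale. In form: {"linear": [[dx, dy, dz], ...], "spin": [spin, ...]}. A call has exactly 8 rows; each row shifts and turns the commanded pose from where the row before left it, along the tool's axes as they then stand; what a row does not reach is not made up. Full scale, the value 1, is 200 mm for a shift and 90 degrees for a turn. A row lasts 1/8 s, in which the tool goes at most 62.5 mm and 10.7 degrees, less where a joint would pass 70% of its speed; a pose out of reach is approached as far as the arm can. A call with a number of a shift or a turn outside -1 to 1 is refused whole. A call with a gripper value outside its range is refused whole. "hand" is the opening, from -1 (shut) to 1 (fully open), set as the call begins (left out, the last holds). The fingers move at their own pace and stop on an object; the grip force is fixed at half the most. Time passes only in rows, so rows that do not move let the fingers close, or fill a call up. It gives the time, the measured TCP pose, the force, the opening and the grip force at its end, in the units of the state.
- monitor.get_obs(): the state, without advancing time (a new reading comes with each control period).
- optics.capture(name): name is "scene" or "top"; returns a dict with "frame" (384x512x3 uint8, blue, green, red), "K" (3x3 intrinsics, pixels), "D" ([k1, k2, p1, p2, k3] as OpenCV has them; the pictures are not rectified), "world_to_cam" (4x4, takes a point from world to camera coordinates). Camera axes: x right, y down, z forward; pixel columns grow to the right and rows downward; lengths in mm; the calibration is good to about 2 mm. A picture is of the moment at which its call begins. There is no depth.
- workorder.close_job(): hands the job in; it is judged then, once.
The state is a dict: "time": time; "joint_positions": joint angles; "dq": joint speeds; "tau": joint torques, N m; "tool_pos": TCP position; "tcp_rot": TCP orientation; "contact_force": force on the tool from outside, world axes, zero at the start; "moment": the same for the moment, N m; "grip_width": finger opening in mm; "finger_force": force on a finger pad.
Only numpy, scipy, OpenCV 4.12 (cv2) and the standard library are available. Lean on these libraries where they do the work, as an engineer would, in place of code of your own. Each camera call takes 0.05 s, during which the arm holds its last target. There are 200 camera calls.

## Task

Set up the recipe tablet, which lies face down on the worktop, for cooking at the chopping board. First take the one spice jar that stands close behind its bottom edge, where the stand has to come down, and put it upright on a free part of the board; then swing the tablet's handle-stand all the way out and tip the tablet up over its bottom edge, letting it down gently until it stands leaning on its stand with the screen facing the board. Leave the other jars, the tub, the butter box, the mug and the tin where they are.

Things in the scene. Friction and masses are not known exactly. Their poses are not given: they have to be found in the camera images.
- tablet: 8-inch tablet in a blue rubber case, slab 125 (x) x 190 (y) x 13 mm (z), 0.55 kg with stand. Origin at the centre of the screen face; x points to its top edge, z out of its back. Starts face down (z up), top edge towards the board (x within 20 degrees of world -y). Its grippy bottom edge hardly slides when tipped by the stand. Hinge lugs outside the stand's arms rise 11 mm from the back
- tablet_stand (a joint): stand angle, rad: 0 folded along the back, pointing past the top edge; grows as it swings up and over towards the bottom edge; 1.571 square to the back, at its stop. Stiff friction hinge (0.12 N m): stays where left and holds the tablet up. A grey U-shaped handle: two flat arms 10 mm wide, 7 mm thick, 50 mm either side of the middle (90 mm clear between), joined by a cross bar
- stand_bar (a point): middle of the stand's round cross bar, 10 mm in diameter, parallel to tablet y, 110 mm from the hinge. Folded, it lies 30 mm beyond the top edge, 18 to 29 mm above the worktop, free gap of 25 mm between it and the case. When the tablet stands, this bar is its rear foot, about 120 mm behind the bottom edge. Pinched hard, it turns stiffly between the fingers and can force the hinge
- stand_hinge (a point): middle of the stand's hinge line, parallel to tablet y, 45 mm from the bottom edge, 5 mm above the back. Axes turn with the stand: x along the arms towards the cross bar
- tablet_edge (a point): middle of the bottom edge, on its back side. Lying, the tablet tips over the screen-side corner of this edge, 13 mm below the point; past upright over the back corner. It balances after about 80 degrees of turn, then falls back onto the stand; with the stand square it comes to rest after about 109 degrees, leaning 19 degrees back from upright. Axes as the tablet's
- board: wooden chopping board, 300 (x) x 405 (y) x 17 mm, lying flat, does not move; origin at the centre of its underside
- tub: white, red and blue yoghurt tub, 72 mm diameter, 71 mm tall, standing on the board; origin at the centre of its underside
- butter: flat white box with a turquoise lid, 63 x 105 x 26 mm, lying on the board; origin at the centre of its underside
- jar_a: jar with a dark green-black label, a spice jar, clear glass with a black screw cap, 41 mm diameter, 105 mm tall, upright, 0.11 kg; origin at the centre of its underside, z up. The three jars are alike in shape and swap places: any one of them may be the one in the way
- jar_b: jar with a white and red label, a spice jar, clear glass with a black screw cap, 41 mm diameter, 105 mm tall, upright, 0.11 kg; origin at the centre of its underside, z up. The three jars are alike in shape and swap places: any one of them may be the one in the way
- jar_c: jar with a white and blue label, a spice jar, clear glass with a black screw cap, 41 mm diameter, 105 mm tall, upright, 0.11 kg; origin at the centre of its underside, z up. The three jars are alike in shape and swap places: any one of them may be the one in the way
- mug: white mug with yellow stripes, 86 mm diameter, 101 mm tall, standing at the back; origin under its middle
- tin: green food tin, 75 mm diameter, 110 mm tall, standing at the back; origin at the centre of its underside
Not all that is in view belongs to the job. Leave any orange look-alike of the tin alone.

How it is judged (in metres and radians):
On the way, in this order (a step that is already met when the one before it is completed fails the run):
1. the jar that was in the way stands released on the board, the other two jars where they were (((x of jar_a in the frame of board between -0.14 and 0.14 m and y of jar_a in the frame of board between -0.19 and 0.19 m and z of jar_a in the frame of board between 0.012 and 0.022 m and angle between jar_a's own z axis and vertical below 0.1 rad and contact force between the fingers and jar_a below 0.2 N and linear speed of jar_a below 0.03 m/s and distance of each of jar_b, jar_c from where it was at the start of the episode below 0.03 m and angle between each of jar_b, jar_c's own z axis and vertical below 0.15 rad) or (x of jar_b in the frame of board between -0.14 and 0.14 m and y of jar_b in the frame of board between -0.19 and 0.19 m and z of jar_b in the frame of board between 0.012 and 0.022 m and angle between jar_b's own z axis and vertical below 0.1 rad and contact force between the fingers and jar_b below 0.2 N and linear speed of jar_b below 0.03 m/s and distance of each of jar_a, jar_c from where it was at the start of the episode below 0.03 m and angle between each of jar_a, jar_c's own z axis and vertical below 0.15 rad) or (x of jar_c in the frame of board between -0.14 and 0.14 m and y of jar_c in the frame of board between -0.19 and 0.19 m and z of jar_c in the frame of board between 0.012 and 0.022 m and angle between jar_c's own z axis and vertical below 0.1 rad and contact force between the fingers and jar_c below 0.2 N and linear speed of jar_c below 0.03 m/s and distance of each of jar_a, jar_b from where it was at the start of the episode below 0.03 m and angle between each of jar_a, jar_b's own z axis and vertical below 0.15 rad))), for 0.2 s.
2. the stand is swung fully out (value of joint tablet_stand above 1.45 rad), for 0.1 s.
At the end, for the whole second after the job is handed in: tablet at rest on its bottom edge and stand, stand within 0.15 rad of square, leaning back 11 to 27 degrees, board in front of the screen, its centre within 250 mm of the screen's middle line; one jar upright on the board; other jars, tub, box, mug, tin within 30 mm of their starts (value of joint tablet_stand above 1.42 rad and angle between tablet's own x axis and vertical between 0.2 and 0.47 rad and height (world z) of tablet_edge below 0.01 m and height (world z) of stand_bar below 0.012 m and z of board in the frame of tablet below -0.15 m and y of board in the frame of tablet between -0.25 and 0.25 m and linear speed of tablet below 0.02 m/s and ((x of jar_a in the frame of board between -0.14 and 0.14 m and y of jar_a in the frame of board between -0.19 and 0.19 m and z of jar_a in the frame of board between 0.012 and 0.022 m and angle between jar_a's own z axis and vertical below 0.1 rad and contact force between the fingers and jar_a below 0.2 N and linear speed of jar_a below 0.03 m/s and distance of each of jar_b, jar_c from where it was at the start of the episode below 0.03 m and angle between each of jar_b, jar_c's own z axis and vertical below 0.15 rad) or (x of jar_b in the frame of board between -0.14 and 0.14 m and y of jar_b in the frame of board between -0.19 and 0.19 m and z of jar_b in the frame of board between 0.012 and 0.022 m and angle between jar_b's own z axis and vertical below 0.1 rad and contact force between the fingers and jar_b below 0.2 N and linear speed of jar_b below 0.03 m/s and distance of each of jar_a, jar_c from where it was at the start of the episode below 0.03 m and angle between each of jar_a, jar_c's own z axis and vertical below 0.15 rad) or (x of jar_c in the frame of board between -0.14 and 0.14 m and y of jar_c in the frame of board between -0.19 and 0.19 m and z of jar_c in the frame of board between 0.012 and 0.022 m and angle between jar_c's own z axis and vertical below 0.1 rad and contact force between the fingers and jar_c below 0.2 N and linear speed of jar_c below 0.03 m/s and distance of each of jar_a, jar_b from where it was at the start of the episode below 0.03 m and angle between each of jar_a, jar_b's own z axis and vertical below 0.15 rad)) and distance of each of tub, butter, mug, tin from where it was at the start of the episode below 0.03 m and angle between each of tub, butter, mug, tin's own z axis and vertical below 0.15 rad); the robot touches nothing.
It fails at once if the tablet slammed or thrown (faster than 0.5 m/s) (linear speed of tablet above 0.5 m/s).
It fails at once if a jar, the tub, the butter box, the mug or the tin knocked over (angle between any of jar_a, jar_b, jar_c, tub, butter, mug, tin's own z axis and vertical above 0.8 rad).
It also fails if it takes over 61 s, if anything falls off the work surface, if the arm or the gripper's body presses on something with over 40 N, if the wrist force passes 120 N, or if a joint passes its speed limit or range.

## Working session

There is one attempt and no reset: what is moved stays moved. The work goes in short steps, Python scripts to look and compute and a tool call to move; the robot and the scene stay as the last step left them, time stands still between calls to the robot, and variables do not carry over. Pictures are saved under pics/ and viewed, at most 10 in all, crops included, and the job is handed in when it is done.

Besides the shell and the picture viewer there is one more tool, called after "Call:" by a JSON object that holds its "fn" and its "kwargs". servo_tool: Moves the arm, as the interface text tells. Shift numbers are shares of 200 mm and turn numbers shares of 90 degrees, none past 1 either way. Its arguments: {"type":"object","properties":{"linear":{"type":"array","items":{"type":"array","items":{"type":"number","minimum":-1,"maximum":1}}},"spin":{"type":"array","items":{"type":"number","minimum":-1,"maximum":1}},"hand":{"type":"number"}},"required":["linear","spin"]}

```bash
mkdir -p pics; cat > h.py <<'E'
import numpy as np, cv2, pickle
from plant import monitor, optics, workorder
def snap(n,f):
    c=optics.capture(n); pickle.dump(c,open(f'{f}.pkl','wb')); cv2.imwrite(f'pics/{f}.png',cv2.resize(c['frame'],(800,600),interpolation=cv2.INTER_CUBIC)); return c
def ray(c,px):  # px in native pixels
    u=cv2.undistortPoints(np.array(px,float).reshape(-1,1,2),np.array(c['K']),np.array(c['D'])).reshape(-1,2)
    T=np.array(c['world_to_cam']);R,t=T[:3,:3],T[:3,3]
    return -R.T@t,np.c_[u,np.ones(len(u))]@R
def onz(c,px,z):
    o,d=ray(c,px); z=np.broadcast_to(z,(len(d),)); return o+d*((z-o[2])/d[:,2])[:,None]
def proj(c,P):
    T=np.array(c['world_to_cam']);r=cv2.Rodrigues(T[:3,:3])[0]
    return cv2.projectPoints(np.array(P,float).reshape(-1,1,3),r,T[:3,3],np.array(c['K']),np.array(c['D']))[0].reshape(-1,2)
E
python3 - <<'E'
from h import *
np.set_printoptions(suppress=True,precision=3)
for n in('scene','top'):
    c=snap(n,n+'0'); print(n,ray(c,[[256,192]]),c['K'][0])
print(monitor.get_obs())
E
```

```text
scene (array([-138.464, -646.84 , 1136.343]), array([[ 0.466,  0.432, -0.772]])) [388.951   0.    256.621]
top (array([ 343.552,   65.465, 1487.892]), array([[ 0.133, -0.061, -0.989]])) [455.7     0.    252.767]
{'time': 0.1, 'joint_positions': array([ 1.159,  0.343,  1.525, -0.   ,  1.275, -0.146]), 'dq': array([ 0.003, -0.002, -0.   , -0.001, -0.001,  0.001]), 'tau': array([  0.002, -43.2  , -24.47 ,   0.072,   0.053,  -0.   ]), 'tool_pos': array([137.742, 506.248, 226.131]), 'tcp_rot': array([-3.14 , -0.   ,  2.876]), 'contact_force': array([ 0.971, -0.356,  0.888]), 'moment': array([-0.005, -0.005,  0.04 ]), 'finger_force': 0.0, 'grip_width': 92.20622461054157}
```

View pics/top0.png

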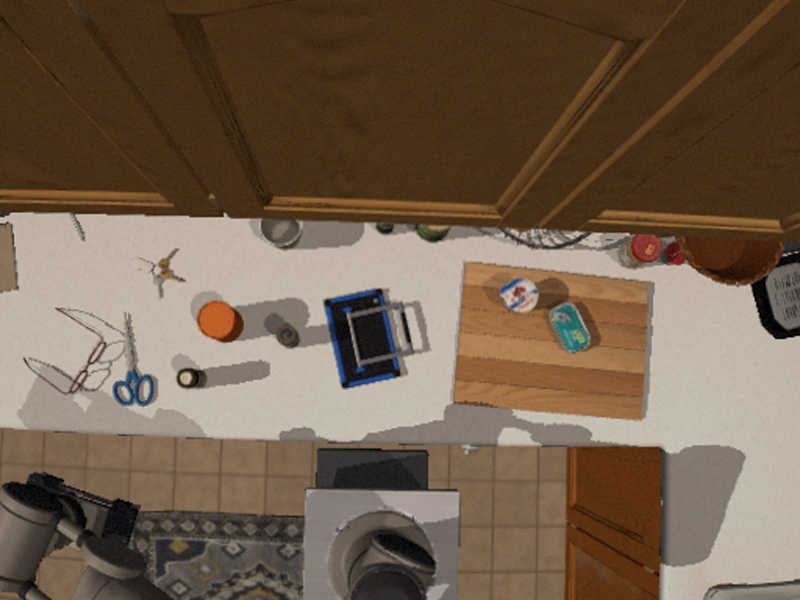

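View pics/scene0.png

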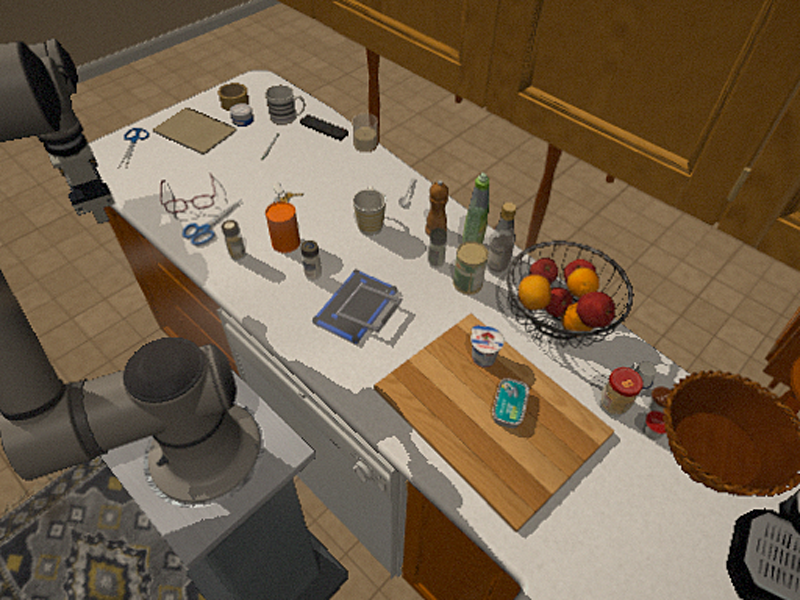

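```bash
python3 - <<'E'
from h import *
a=pickle.load(open('top0.pkl','rb'))['frame'][178:258,170:280]
cv2.imwrite('pics/crop0.png',cv2.resize(a,None,fx=7,fy=7,interpolation=cv2.INTER_CUBIC))
E
```

```text
(no output)
```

View pics/crop0.png

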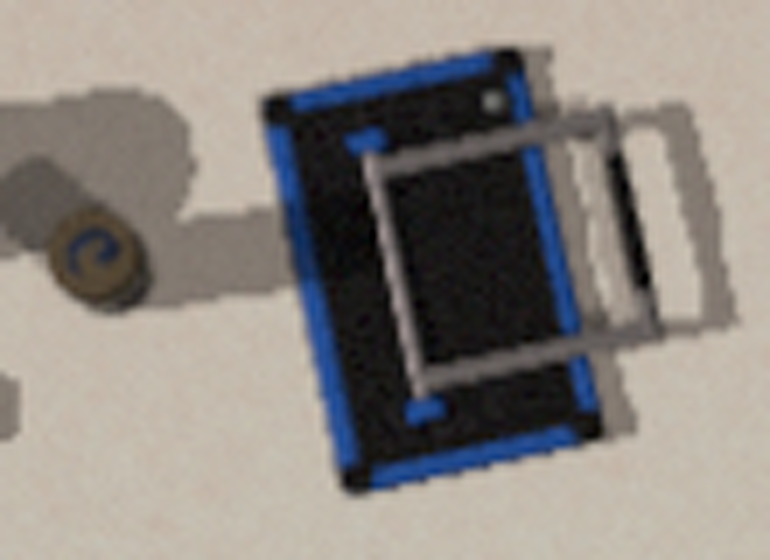

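```bash
python3 - <<'E'
from h import *
np.set_printoptions(suppress=True,precision=1)
c=pickle.load(open('top0.pkl','rb')); s=pickle.load(open('scene0.pkl','rb'))
f=lambda p:np.array(p,float)/7+[170,178]-.43
C=onz(c,f([[268,100],[349,488],[595,432],[515,53]]),13);print('corners',C)
m=C.mean(0); x=(C[2]+C[3]-C[0]-C[1])/2; print('centre',m,'len',np.linalg.norm(x),np.linalg.norm(C[1]-C[0]),'xdir',np.degrees(np.arctan2(x[1],x[0])),'ydir of side',np.degrees(np.arctan2(*(C[1]-C[0])[1::-1])))
print('bar ends',onz(c,f([[610,118],[650,328]]),24),'hinge',onz(c,f([[378,160],[423,382]]),20))
print('jar top view',onz(c,f([[97,255]]),105), 'jar2 top',onz(c,np.array([[189,378]])*.64,105))
k=lambda p:np.array(p,float)*.64-.2
print('jar scene caps (way, j2, back)',onz(s,k([[310,247],[231,227],[437,235]]),105))
print('orange top',onz(c,k([[217,319]]),110))
print('board top',onz(c,k([[465,262],[652,281],[642,418],[454,403]]),17))
print('tub top',onz(c,k([[519,294]]),88),'butter',onz(c,k([[571,328]]),43))
print('butter corners',onz(c,k([[549,310],[579,300],[593,345],[566,353]]),43))
ob=monitor.get_obs(); print(ob['tool_pos'],ob['tcp_rot'])
E
```

```text
corners [[536.6 131.6  13. ]
 [358.3  87.9  13. ]
 [387.1 -24.5  13. ]
 [562.5  17.3  13. ]]
centre [461.1  53.1  13. ] len 116.60549056017285 183.528262891832 xdir -76.44996818429662 ydir of side -166.2422649850852
bar ends [[531.9 -27.3  24. ]
 [435.1 -48.   24. ]] hinge [[509.4  79.5  20. ]
 [407.6  55.5  20. ]]
jar top view [[454.5 198.8 105. ]] jar2 top [[363.9 383.8 105. ]]
jar scene caps (way, j2, back) [[451.4 195.2 105. ]
 [361.3 380.9 105. ]
 [693.4   9.4 105. ]]
orange top [[480.1 335.3 110. ]]
board top [[ 627.  -160.5   17. ]
 [ 600.8 -574.8   17. ]
 [ 304.5 -546.6   17. ]
 [ 330.5 -141.3   17. ]]
tub top [[ 551.7 -260.5   88. ]] butter [[ 490.4 -382.    43. ]]
butter corners [[ 526.8 -334.9   43. ]
 [ 549.9 -399.9   43. ]
 [ 455.9 -429.4   43. ]
 [ 437.9 -371.    43. ]]
[137.7 506.2 226.1] [-3.1 -0.   2.9]
```

Call:
{"fn": "servo_tool", "kwargs": {"linear": [[0, 0, 0], [0, 0, 0], [0, 0, 0], [0, 0, 0], [0, 0, 0], [0, 0, 0], [0, 0, 0], [0, 0, 0]], "spin": [0.1, 0.1, 0.1, 0.1, 0.1, 0.1, 0.08, 0]}}

```text
time: 1.1
tool_pos: [137.8, 506.4, 226.4]
tcp_rot: [-3.141, 0.001, 1.809]
contact_force: [0.6, 0.9, 1.0]
grip_width: 91.7
finger_force: 0.0
```

Call:
{"fn": "servo_tool", "kwargs": {"linear": [[-0.22, 0.137, 0], [-0.22, 0.137, 0], [-0.22, 0.137, 0], [-0.22, 0.137, 0], [-0.22, 0.137, 0], [-0.22, 0.137, 0], [-0.22, 0.137, 0], [-0.22, 0.137, 0]], "spin": [0, 0, 0, 0, 0, 0, 0, 0]}}

```text
time: 2.1
tool_pos: [434.6, 214.5, 226.7]
tcp_rot: [3.142, -0.0, 1.811]
contact_force: [-0.3, 0.5, -0.5]
grip_width: 91.7
finger_force: 0.0
```

```bash
cat >> h.py <<'E'
def to(P):
    o=monitor.get_obs(); y=o['tcp_rot'][2]; d=np.array(P,float)-o['tool_pos']
    x=np.array([np.cos(y),np.sin(y),0]); yy=np.array([np.sin(y),-np.cos(y),0])
    print('t',round(o['time'],2),'pos',o['tool_pos'].round(1),'yaw',round(y,4),'F',np.round(o['contact_force'],1),'w',round(o['grip_width'],1),'need',np.round([d@x/200,d@yy/200,-d[2]/200],4))
E
python3 -c "
from h import *
to([453,197,48])"
```

```text
t 2.1 pos [434.6 214.5 226.7] yaw 1.8107 F [-0.3  0.5 -0.5] w 91.7 need [-0.1068  0.0688  0.8936]
```

Call:
{"fn": "servo_tool", "kwargs": {"linear": [[-0.107, 0.069, 0], [0, 0, 0.2], [0, 0, 0.2], [0, 0, 0.2], [0, 0, 0.15], [0, 0, 0.1], [0, 0, 0.04], [0, 0, 0]], "spin": [0, 0, 0, 0, 0, 0, 0, 0]}}

```text
time: 3.1
tool_pos: [452.0, 198.3, 48.6]
tcp_rot: [-3.141, -0.0, 1.809]
contact_force: [-0.4, -0.2, -0.4]
grip_width: 92.1
finger_force: 0.0
```

Call:
{"fn": "servo_tool", "kwargs": {"linear": [[0, 0, 0], [0, 0, 0], [0, 0, 0], [0, 0, 0], [0, 0, 0], [0, 0, 0], [0, 0, 0], [0, 0, 0]], "spin": [0, 0, 0, 0, 0, 0, 0, 0], "hand": -0.6}}

```text
time: 4.1
tool_pos: [452.4, 198.4, 48.9]
tcp_rot: [3.141, -0.0, 1.808]
contact_force: [1.8, 0.8, 2.3]
grip_width: 40.5
finger_force: 29.8
```

```bash
python3 -c "
from h import *
to([390,-240,66])"
```

```text
t 4.1 pos [452.4 198.4  48.9] yaw 1.8077 F [1.8 0.8 2.3] w 40.5 need [-2.0575 -0.8178 -0.0854]
```

Call:
{"fn": "servo_tool", "kwargs": {"linear": [[0, 0, -0.15], [0, 0, -0.2], [-0.2, -0.08, 0], [-0.25, -0.1, 0], [-0.25, -0.1, 0], [-0.25, -0.1, 0], [-0.25, -0.1, 0], [-0.25, -0.1, 0]], "spin": [0, 0, 0, 0, 0, 0, 0, 0]}}

```text
time: 5.1
tool_pos: [406.2, -112.2, 118.4]
tcp_rot: [-3.141, -0.001, 1.808]
contact_force: [1.5, -0.8, -2.4]
grip_width: 40.5
finger_force: 29.8
```

```bash
python3 -c "
from h import *
to([390,-240,66])"
```

```text
t 5.1 pos [ 406.2 -112.2  118.4] yaw 1.8078 F [ 1.5 -0.8 -2.4] w 40.5 need [-0.6022 -0.2289  0.2621]
```

Call:
{"fn": "servo_tool", "kwargs": {"linear": [[-0.2, -0.08, 0], [-0.2, -0.08, 0], [-0.2, -0.07, 0], [0, 0, 0.1], [0, 0, 0.1], [0, 0, 0.04], [0, 0, 0.015], [0, 0, 0]], "spin": [0, 0, 0, 0, 0, 0, 0, 0]}}

```text
time: 6.1
tool_pos: [391.0, -238.2, 68.0]
tcp_rot: [3.141, 0.0, 1.808]
contact_force: [0.9, 0.2, -1.4]
grip_width: 40.5
finger_force: 29.8
```

Another ~2 mm down, then release.

Call:
{"fn": "servo_tool", "kwargs": {"linear": [[0, 0, 0.005], [0, 0, 0.004], [0, 0, 0], [0, 0, 0], [0, 0, 0], [0, 0, 0], [0, 0, 0], [0, 0, 0]], "spin": [0, 0, 0, 0, 0, 0, 0, 0]}}

```text
time: 7.1
tool_pos: [390.8, -238.3, 65.9]
tcp_rot: [3.141, -0.0, 1.808]
contact_force: [-0.2, 0.7, -0.4]
grip_width: 40.5
finger_force: 29.8
```

Call:
{"fn": "servo_tool", "kwargs": {"linear": [[0, 0, 0], [0, 0, 0], [0, 0, 0], [0, 0, 0], [0, 0, 0], [0, 0, 0], [0, 0, 0], [0, 0, 0]], "spin": [0, 0, 0, 0, 0, 0, 0, 0], "hand": 0.4}}

```text
time: 8.1
tool_pos: [390.7, -238.3, 65.9]
tcp_rot: [3.142, -0.0, 1.808]
contact_force: [0.3, -0.3, -0.7]
grip_width: 64.0
finger_force: 0.0
```

Call:
{"fn": "servo_tool", "kwargs": {"linear": [[0, 0, -0.1], [0, 0, -0.2], [0, 0, -0.2], [0, 0, -0.1], [0.2, 0, 0], [0.25, 0, 0], [0.2, 0, 0], [0, 0, 0]], "spin": [0, 0, 0, 0, 0, 0, 0, 0], "hand": 0.4}}

```text
time: 9.1
tool_pos: [359.4, -110.0, 186.0]
tcp_rot: [-3.141, -0.0, 1.811]
contact_force: [0.1, -0.7, -0.1]
grip_width: 64.5
finger_force: 0.0
```

```bash
python3 - <<'E'
from h import *
t=snap('top','top1')['frame'][178:290,170:330]; s=snap('scene','scene1')['frame'][150:270,170:330]
cv2.imwrite('pics/c1.png',np.vstack([cv2.resize(t,(430,300),interpolation=cv2.INTER_CUBIC),cv2.resize(s,(430,300))]))
to([0,0,0])
E
```

```text
t 9.2 pos [ 360.7 -112.2  186.2] yaw 1.8087 F [ 0.4  0.2 -0.8] w 64.5 need [ 0.9702 -1.6204  0.9311]
```

View pics/c1.png

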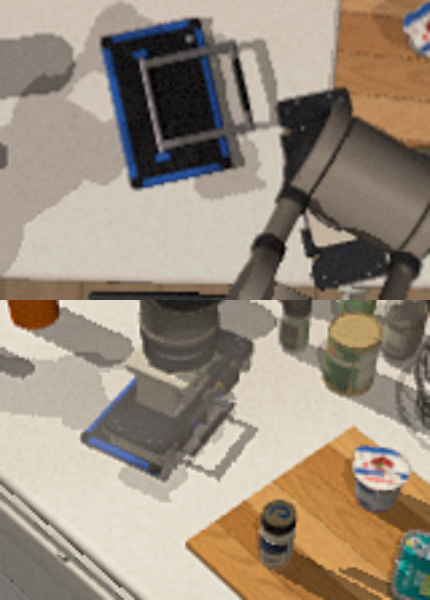

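Call:
{"fn": "servo_tool", "kwargs": {"linear": [[0, 0, 0], [0, 0, 0], [0, 0, 0], [0, 0, 0], [0, 0, 0], [0, 0, 0], [0, 0, 0], [0, 0, 0]], "spin": [0.116, 0.116, 0.116, 0.116, 0.116, 0.116, 0.116, 0.116], "hand": -0.13}}

```text
time: 10.2
tool_pos: [360.7, -113.2, 185.8]
tcp_rot: [3.141, -0.0, 0.342]
contact_force: [-0.1, -0.2, 0.0]
grip_width: 40.1
finger_force: 0.0
```

Call:
{"fn": "servo_tool", "kwargs": {"linear": [[0, 0, 0], [0, 0, 0], [0, 0, 0], [0, 0, 0], [0, 0, 0], [0, 0, 0], [0, 0, 0], [0, 0, 0]], "spin": [0.072, 0, 0, 0, 0, 0, 0, 0]}}

```text
time: 11.2
tool_pos: [360.2, -111.9, 185.9]
tcp_rot: [-3.141, -0.0, 0.237]
contact_force: [-0.1, -0.2, -0.6]
grip_width: 40.2
finger_force: 0.0
```

```bash
python3 -c "
from h import *
to([461.5,-42.5,14.5])
np.set_printoptions(suppress=True,precision=1)
# refine using blue/dark tablet outline in the top1 view
c=pickle.load(open('top1.pkl','rb'));f=c['frame'].astype(int)
b,g,r=f[...,0],f[...,1],f[...,2]
m=((b-r>40)|(f.max(2)<60)).astype(np.uint8); m[:180]=0;m[255:]=0;m[:,:200]=0;m[:,262:]=0
n,l,st,ce=cv2.connectedComponentsWithStats(m); i=1+np.argmax(st[1:,4]); ys,xs=np.where(l==i)
P=onz(c,np.c_[xs,ys],13)[:,:2].astype(np.float32); R=cv2.minAreaRect(P);print(R)
"
```

```text
t 11.2 pos [ 360.2 -111.9  185.9] yaw 0.237 F [-0.1 -0.2 -0.6] w 40.2 need [ 0.5737 -0.2182  0.857 ]
((460.33233642578125, 52.9583740234375), (187.76412963867188, 123.62673950195312), 14.209000587463379)
```

Call:
{"fn": "servo_tool", "kwargs": {"linear": [[0.2, -0.08, 0], [0.2, -0.08, 0], [0.174, -0.058, 0.1], [0, 0, 0.2], [0, 0, 0.2], [0, 0, 0.2], [0, 0, 0.1], [0, 0, 0.055]], "spin": [0, 0, 0, 0, 0, 0, 0, 0]}}

```text
time: 12.2
tool_pos: [461.2, -42.5, 13.8]
tcp_rot: [-3.141, 0.001, 0.237]
contact_force: [-0.4, 0.3, 0.7]
grip_width: 39.9
finger_force: 0.0
```

Call:
{"fn": "servo_tool", "kwargs": {"linear": [[0, 0, 0], [0, 0, 0], [0, 0, 0], [0, 0, 0], [0, 0, 0], [0, 0, 0], [0, 0, 0], [0, 0, 0]], "spin": [0, 0, 0, 0, 0, 0, 0, 0], "hand": -1}}

```text
time: 13.2
tool_pos: [461.9, -42.6, 15.0]
tcp_rot: [3.141, -0.001, 0.237]
contact_force: [2.4, 2.2, 1.2]
grip_width: 8.8
finger_force: 30.0
```

```bash
python3 - <<'E'
from h import *
to([461.5,-42.5,14.5]); print(monitor.get_obs()['finger_force'])
s=snap('scene','scene2')['frame'][150:240,190:310]
cv2.imwrite('pics/c2.png',cv2.resize(s,(600,450),interpolation=cv2.INTER_CUBIC))
E
```

```text
t 13.2 pos [461.9 -42.6  15. ] yaw 0.2368 F [2.4 2.2 1.2] w 8.8 need [-0.0021 -0.001   0.0025]
29.990809857845306
```

View pics/c2.png

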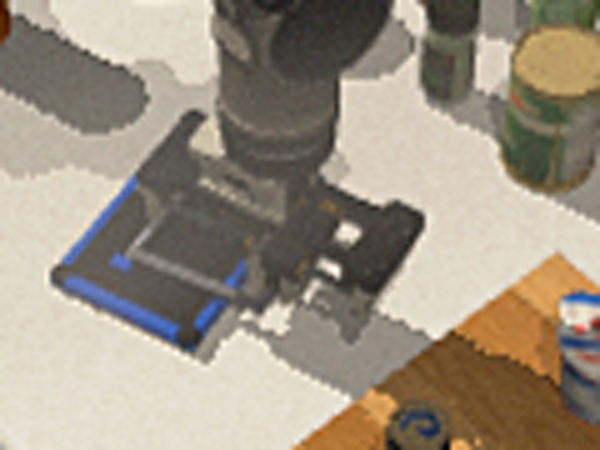

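```bash
python3 - <<'E'
from h import *
np.set_printoptions(suppress=True,precision=3)
p=np.radians(np.linspace(2.9,90,17)); B=110*np.c_[np.cos(p),np.sin(p)]
d=np.diff(B,axis=0)/200
print([[0,round(a,3),round(-b,3)] for a,b in d])
a=np.radians(np.arange(0,91,2.5)); Q=np.c_[45*np.cos(a)-128*np.sin(a),45*np.sin(a)+128*np.cos(a)]
t=np.radians(np.arange(2.5,13,2.5)); Q2=np.c_[-13-115*np.cos(t)-45*np.sin(t),45*np.cos(t)-115*np.sin(t)]
Q=np.r_[Q,Q2]; d=np.diff(Q,axis=0)/200
for k in range(0,len(d),8): print([[0,round(x,3),round(-y,3)] for x,y in d[k:k+8]])
E
```

```text
[[0, np.float64(-0.005), np.float64(-0.052)], [0, np.float64(-0.01), np.float64(-0.051)], [0, np.float64(-0.015), np.float64(-0.05)], [0, np.float64(-0.02), np.float64(-0.048)], [0, np.float64(-0.024), np.float64(-0.046)], [0, np.float64(-0.028), np.float64(-0.044)], [0, np.float64(-0.032), np.float64(-0.041)], [0, np.float64(-0.036), np.float64(-0.038)], [0, np.float64(-0.04), np.float64(-0.034)], [0, np.float64(-0.043), np.float64(-0.03)], [0, np.float64(-0.045), np.float64(-0.026)], [0, np.float64(-0.048), np.float64(-0.022)], [0, np.float64(-0.049), np.float64(-0.017)], [0, np.float64(-0.051), np.float64(-0.012)], [0, np.float64(-0.052), np.float64(-0.007)], [0, np.float64(-0.052), np.float64(-0.002)]]
[[0, np.float64(-0.028), np.float64(-0.009)], [0, np.float64(-0.029), np.float64(-0.008)], [0, np.float64(-0.029), np.float64(-0.007)], [0, np.float64(-0.029), np.float64(-0.005)], [0, np.float64(-0.029), np.float64(-0.004)], [0, np.float64(-0.029), np.float64(-0.003)], [0, np.float64(-0.03), np.float64(-0.002)], [0, np.float64(-0.03), np.float64(-0.0)]]
[[0, np.float64(-0.03), np.
[... 723 characters left out ...]
 np.float64(-0.021), np.float64(0.021)], [0, np.float64(-0.02), np.float64(0.022)], [0, np.float64(-0.019), np.float64(0.022)], [0, np.float64(-0.018), np.float64(0.023)], [0, np.float64(-0.017), np.float64(0.024)], [0, np.float64(-0.016), np.float64(0.025)], [0, np.float64(-0.015), np.float64(0.025)]]
[[0, np.float64(-0.014), np.float64(0.026)], [0, np.float64(-0.013), np.float64(0.027)], [0, np.float64(-0.012), np.float64(0.027)], [0, np.float64(-0.01), np.float64(0.028)], [0, np.float64(-0.009), np.float64(0.025)], [0, np.float64(-0.008), np.float64(0.026)], [0, np.float64(-0.007), np.float64(0.026)], [0, np.float64(-0.006), np.float64(0.026)]]
[[0, np.float64(-0.005), np.float64(0.027)]]
```

Call:
{"fn": "servo_tool", "kwargs": {"linear": [[0, -0.005, -0.052], [0, -0.01, -0.051], [0, -0.015, -0.05], [0, -0.02, -0.048], [0, -0.024, -0.046], [0, -0.028, -0.044], [0, -0.032, -0.041], [0, -0.036, -0.038]], "spin": [0, 0, 0, 0, 0, 0, 0, 0]}}

```text
time: 14.25
tool_pos: [453.6, -9.1, 89.5]
tcp_rot: [3.142, -0.0, 0.237]
contact_force: [0.4, -0.3, -2.7]
grip_width: 9.1
finger_force: 30.0
```

Call:
{"fn": "servo_tool", "kwargs": {"linear": [[0, -0.04, -0.034], [0, -0.043, -0.03], [0, -0.045, -0.026], [0, -0.048, -0.022], [0, -0.049, -0.017], [0, -0.051, -0.012], [0, -0.052, -0.007], [0, -0.052, -0.002]], "spin": [0, 0, 0, 0, 0, 0, 0, 0]}}

```text
time: 15.25
tool_pos: [437.8, 63.7, 121.4]
tcp_rot: [3.139, -0.006, 0.236]
contact_force: [0.5, -1.6, -2.7]
grip_width: 8.5
finger_force: 30.0
```

```bash
python3 - <<'E'
from h import *
to([0,0,0]); print(monitor.get_obs()['finger_force'])
t=snap('top','top3')['frame'][178:268,170:290];s=snap('scene','scene3')['frame'][150:240,180:300]
cv2.imwrite('pics/c3.png',np.vstack([cv2.resize(x,(400,300),interpolation=cv2.INTER_CUBIC) for x in(t,s)]))
E
```

```text
t 15.25 pos [437.8  63.7 121.4] yaw 0.2356 F [ 0.5 -1.6 -2.7] w 8.5 need [-2.2028 -0.2016  0.6068]
30.04081517457962
```

View pics/c3.png

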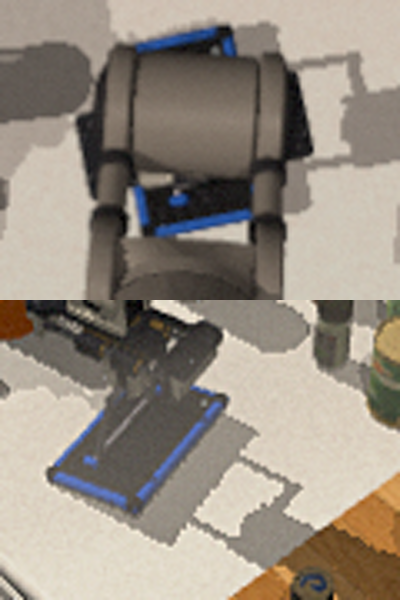

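Call:
{"fn": "servo_tool", "kwargs": {"linear": [[0, -0.028, -0.004], [0, -0.029, -0.006], [0, -0.029, -0.007], [0, -0.029, -0.005], [0, -0.029, -0.004], [0, -0.029, -0.003], [0, -0.03, -0.002], [0, -0.03, 0]], "spin": [0, 0, 0, 0, 0, 0, 0, 0]}}

```text
time: 16.35
tool_pos: [424.8, 110.0, 125.1]
tcp_rot: [-3.142, -0.0, 0.237]
contact_force: [-0.1, -0.2, -4.5]
grip_width: 9.1
finger_force: 30.0
```

Call:
{"fn": "servo_tool", "kwargs": {"linear": [[0, -0.03, 0.001], [0, -0.03, 0.002], [0, -0.029, 0.004], [0, -0.029, 0.005], [0, -0.029, 0.006], [0, -0.029, 0.007], [0, -0.028, 0.009], [0, -0.028, 0.01]], "spin": [0, 0, 0, 0, 0, 0, 0, 0]}}

```text
time: 17.35
tool_pos: [414.0, 155.0, 116.3]
tcp_rot: [3.141, -0.0, 0.237]
contact_force: [0.4, -2.3, -3.0]
grip_width: 8.9
finger_force: 30.0
```

```bash
python3 - <<'E'
from h import *
to([0,0,0]); print(monitor.get_obs()['finger_force'])
t=snap('top','top4')['frame'][178:268,140:260];s=snap('scene','scene4')['frame'][140:230,170:290]
cv2.imwrite('pics/c4.png',np.vstack([cv2.resize(x,(400,300),interpolation=cv2.INTER_CUBIC) for x in(t,s)]))
E
```

```text
t 17.35 pos [414.  155.  116.3] yaw 0.2368 F [ 0.4 -2.3 -3. ] w 8.9 need [-2.1938  0.2676  0.5815]
30.028215944767
```

View pics/c4.png

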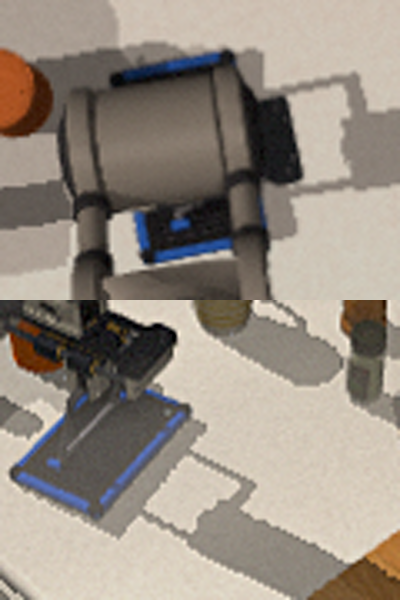

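```bash
python3 - <<'E'
from h import *
np.set_printoptions(suppress=True,precision=1)
c=pickle.load(open('top4.pkl','rb'));s=pickle.load(open('scene4.pkl','rb'))
def tri(p,q):
    o1,d1=ray(c,[p]);o2,d2=ray(s,[q]);d1=d1[0]/np.linalg.norm(d1);d2=d2[0]/np.linalg.norm(d2)
    k=np.linalg.lstsq(np.c_[d1,-d2],o2-o1,rcond=None)[0];a=o1+k[0]*d1;b=o2+k[1]*d2
    return (a+b)/2,np.linalg.norm(a-b)
t=lambda x,y:(140+x/3.333,178+y/3.333); u=lambda x,y:(170+x/3.333,140+y/3.333)
print('near bottom',tri(t(143,260),u(14,472)))
print('far top',tri(t(233,52),u(188,407)))
print('near top',tri(t(268,246),u(102,515)))
for x in (t(143,260),t(116,80),t(233,52),t(268,246)): print(onz(c,[x],13))
for x in (u(14,472),u(102,515),u(188,407)): print('s',onz(s,[x],13))
E
```

```text
near bottom (array([ 292.7,  292.4, -780.5]), np.float64(58.223249775201836))
far top (array([ 592.1,  181.2, -801.6]), np.float64(97.02297705960082))
near top (array([ 321.8,  106.7, -704.4]), np.float64(51.96981377826538))
[[327.1 203.8  13. ]]
[[499.9 237.4  13. ]]
[[531.1 124.7  13. ]]
[[344.   84.3  13. ]]
s [[ 99.5 -87.7  13. ]]
s [[ 128.8 -178.9   13. ]]
s [[ 259.8 -154.1   13. ]]
```

```bash
python3 - <<'E'
from h import *
np.set_printoptions(suppress=True,precision=1)
c=pickle.load(open('top4.pkl','rb'));s=pickle.load(open('scene4.pkl','rb'))
def tri(p,q):
    o1,d1=ray(c,[p]);o2,d2=ray(s,[q]);d1=d1[0]/np.linalg.norm(d1);d2=d2[0]/np.linalg.norm(d2)
    k=np.linalg.lstsq(np.c_[d1,-d2],o2-o1,rcond=None)[0];a=o1+k[0]*d1;b=o2+k[1]*d2
    return (a+b)/2,np.linalg.norm(a-b)
t=lambda x,y:(140+x/3.333,178+y/3.333); u=lambda x,y:(170+x/3.333,140+(y-300)/3.333)
print('near bottom',tri(t(143,260),u(14,472)))
print('far top',tri(t(233,52),u(188,407)))
print('near top',tri(t(268,246),u(102,515)))
for x in (u(14,472),u(102,515),u(188,407)): print('s',onz(s,[x],13))
E
```

```text
near bottom (array([327.8, 203.7,   8.6]), np.float64(1.92357956818241))
far top (array([527.6, 125.9,  22.2]), np.float64(5.66656310682892))
near top (array([348. ,  81.4,  21.6]), np.float64(9.72045401132469))
s [[326.8 199.8  13. ]]
s [[355.7  84.3  13. ]]
s [[530.7 133.9  13. ]]
```

Call:
{"fn": "servo_tool", "kwargs": {"linear": [[0, 0, -0.02], [0, 0.05, -0.02], [0, 0.08, 0], [0, 0.08, 0], [0, 0.08, 0], [0, 0.08, 0], [0, 0.08, 0], [0, 0.05, 0]], "spin": [0, 0, 0, 0, 0, 0, 0, 0]}}

```text
time: 18.45
tool_pos: [437.7, 56.4, 124.3]
tcp_rot: [3.142, -0.0, 0.236]
contact_force: [-0.1, -0.3, -4.9]
grip_width: 8.8
finger_force: 30.0
```

```bash
python3 - <<'E'
from h import *
to([0,0,0]); print(monitor.get_obs()['finger_force'])
t=snap('top','top5')['frame'][178:268,160:280];s=snap('scene','scene5')['frame'][140:230,180:300]
cv2.imwrite('pics/c5.png',np.hstack([cv2.resize(x,(400,300),interpolation=cv2.INTER_CUBIC) for x in(t,s)]))
E
```

```text
t 18.45 pos [437.7  56.4 124.3] yaw 0.236 F [-0.1 -0.3 -4.9] w 8.8 need [-2.1937 -0.2376  0.6214]
29.99719887971878
```

View pics/c5.png

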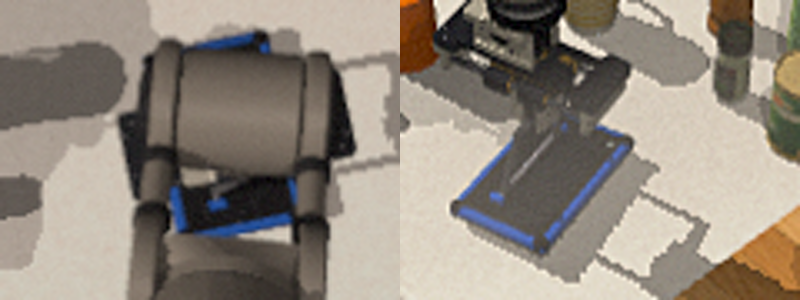

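Call:
{"fn": "servo_tool", "kwargs": {"linear": [[0, 0.05, 0], [0, 0.05, 0], [0, 0.03, 0], [0, 0, 0.01], [0, 0, 0.01], [0, 0, 0.01], [0, 0, 0.008], [0, 0, 0]], "spin": [0, 0, 0, 0, 0, 0, 0, 0]}}

```text
time: 19.55
tool_pos: [443.5, 32.4, 116.6]
tcp_rot: [-3.141, 0.0, 0.237]
contact_force: [-0.1, 0.1, -4.9]
grip_width: 8.9
finger_force: 30.0
```

Call:
{"fn": "servo_tool", "kwargs": {"linear": [[0, 0, 0.01], [0, 0, 0.01], [0, 0, 0.005], [0, 0, 0], [0, 0, 0], [0, 0, 0], [0, 0, 0], [0, 0, 0]], "spin": [0, 0, 0, 0, 0, 0, 0, 0]}}

```text
time: 20.55
tool_pos: [441.5, 31.7, 112.1]
tcp_rot: [3.141, 0.004, 0.237]
contact_force: [-9.7, -4.9, 9.5]
grip_width: 8.7
finger_force: 30.0
```

Call:
{"fn": "servo_tool", "kwargs": {"linear": [[0, 0, -0.008], [0, 0, 0], [0, 0, 0], [0, 0, 0], [0, 0, 0], [0, 0, 0], [0, 0, 0], [0, 0, 0]], "spin": [0, 0, 0, 0, 0, 0, 0, 0]}}

```text
time: 21.55
tool_pos: [442.8, 32.0, 113.4]
tcp_rot: [3.142, 0.002, 0.237]
contact_force: [-5.2, -2.5, 2.8]
grip_width: 8.6
finger_force: 30.0
```

Call:
{"fn": "servo_tool", "kwargs": {"linear": [[0, 0, 0], [0, 0, 0], [0, 0, 0], [0, 0, 0], [0, 0, 0], [0, 0, 0], [0, 0, 0], [0, 0, 0]], "spin": [0, 0, 0, 0, 0, 0, 0, 0], "hand": -0.72}}

```text
time: 22.55
tool_pos: [443.5, 32.3, 113.3]
tcp_rot: [-3.142, -0.0, 0.237]
contact_force: [0.3, 0.3, 0.8]
grip_width: 12.9
finger_force: 0.0
```

```bash
python3 - <<'E'
from h import *
to([0,0,0])
t=snap('top','top6')['frame'][178:268,160:280];s=snap('scene','scene6')['frame'][140:230,180:300]
cv2.imwrite('pics/c6.png',np.hstack([cv2.resize(x,(400,300),interpolation=cv2.INTER_CUBIC) for x in(t,s)]))
E
```

```text
t 22.55 pos [443.5  32.3 113.3] yaw 0.2369 F [0.3 0.3 0.8] w 12.9 need [-2.1936 -0.3635  0.5666]
```

View pics/c6.png

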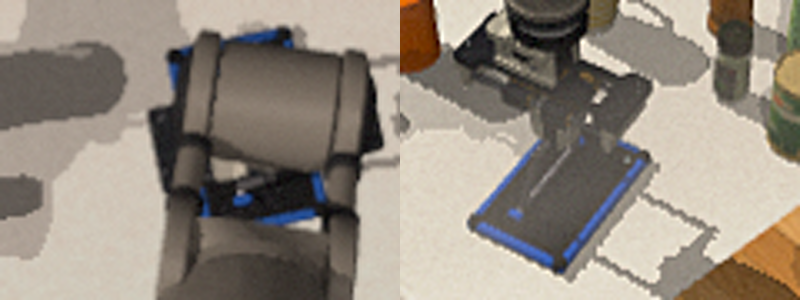

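```bash
python3 - <<'E'
from h import *
np.set_printoptions(suppress=True,precision=1)
c=pickle.load(open('top6.pkl','rb'));s=pickle.load(open('scene6.pkl','rb'))
u=lambda x,y:(180+(x-400)/3.333-.3,140+y/3.333-.3); t=lambda x,y:(160+x/3.333-.3,178+y/3.333-.3)
C=onz(s,[u(472,222),u(562,270),u(648,156)],13); print(C)
print('top',onz(c,[t(170,52),t(290,32),t(322,215),t(205,222)],13))
x=C[1]-C[0];print(np.linalg.norm(x),np.degrees(np.arctan2(x[1],x[0])),np.linalg.norm(C[2]-C[1]),np.degrees(np.arctan2(*(C[2]-C[1])[1::-1])))
E
```

```text
[[352.1  76.2  13. ]
 [376.8 -39.4  13. ]
 [553.8   5.9  13. ]]
top [[532.2 122.1  13. ]
 [555.7   5.4  13. ]
 [377.8 -30.3  13. ]
 [368.   82.5  13. ]]
118.24505802751516 -77.9619038797437 182.76066780581706 14.345310985008322
```

Call:
{"fn": "servo_tool", "kwargs": {"linear": [[0, -0.015, 0], [0, -0.015, 0], [0, -0.015, 0], [0, -0.015, 0], [0, -0.015, 0], [0, -0.015, 0], [0, -0.015, 0], [0, -0.015, 0]], "spin": [0, 0, 0, 0, 0, 0, 0, 0]}}

```text
time: 23.65
tool_pos: [437.8, 55.8, 113.3]
tcp_rot: [-3.142, 0.0, 0.237]
contact_force: [-0.4, -1.4, 0.9]
grip_width: 12.6
finger_force: 0.6
```

```bash
cat >> h.py <<'E'
def shift(f0,f1,x0,y0,w=22,h=18,r=12):
    # native-pixel shift of a patch in the scene view between two pickles, sub-pixel
    a=cv2.resize(pickle.load(open(f0+'.pkl','rb'))['frame'][y0:y0+h,x0:x0+w],None,fx=4,fy=4,interpolation=cv2.INTER_CUBIC)
    b=cv2.resize(pickle.load(open(f1+'.pkl','rb'))['frame'][y0-r:y0+h+r,x0-r:x0+w+r],None,fx=4,fy=4,interpolation=cv2.INTER_CUBIC)
    m=cv2.matchTemplate(b,a,cv2.TM_CCOEFF_NORMED);_,v,_,p=cv2.minMaxLoc(m);return (p[0]/4-r,p[1]/4-r,round(v,3))
E
python3 - <<'E'
from h import *
to([0,0,0]); snap('scene','scene7')
# near-bottom, near-top, far-top corners
for x,y in((195,200),(220,212),(248,180)): print(shift('scene6','scene7',x,y,18,14))
E
```

```text
t 23.65 pos [437.8  55.8 113.3] yaw 0.2369 F [-0.4 -1.4  0.9] w 12.6 need [-2.1935 -0.2425  0.5664]
(0.0, 0.0, 0.998)
(0.0, 0.0, 0.999)
(0.0, 0.0, 0.994)
```

Call:
{"fn": "servo_tool", "kwargs": {"linear": [[0, -0.01, 0], [0, -0.01, 0], [0, -0.01, 0], [0, -0.01, 0], [0, -0.01, 0], [0, -0.01, 0], [0, -0.01, 0], [0, -0.01, 0]], "spin": [0, 0, 0, 0, 0, 0, 0, 0]}}

```text
time: 24.7
tool_pos: [434.1, 71.3, 113.3]
tcp_rot: [-3.141, -0.0, 0.237]
contact_force: [1.1, -3.0, 1.9]
grip_width: 13.0
finger_force: 1.4
```

```bash
python3 - <<'E'
from h import *
to([0,0,0]); snap('scene','scene8')
for x,y in((195,200),(220,212),(248,180)): print(shift('scene6','scene8',x,y,18,14))
s=pickle.load(open('scene6.pkl','rb'))
C=np.array([[352.1,76.2,13],[376.8,-39.4,13]]); b=proj(s,C)
print('slide10',proj(s,C+[-2.4,9.7,0])-b,'up10',proj(s,C+[0,0,10])-b)
E
```

```text
t 24.7 pos [434.1  71.3 113.3] yaw 0.2369 F [ 1.1 -3.   1.9] w 13.0 need [-2.1937 -0.1628  0.5665]
(0.0, -0.25, 0.986)
(-0.75, -1.5, 0.868)
(-0.5, -1.75, 0.914)
slide10 [[-2.26964108 -1.120568  ]
 [-2.39073575 -1.18446195]] up10 [[-0.25565216 -1.68832572]
 [-0.1103919  -1.65502156]]
```

Call:
{"fn": "servo_tool", "kwargs": {"linear": [[0, -0.029, -0.007], [0, -0.029, -0.005], [0, -0.029, -0.004], [0, -0.029, -0.003], [0, -0.03, -0.002], [0, -0.03, 0], [0, -0.03, 0.001], [0, -0.03, 0.002]], "spin": [0, 0, 0, 0, 0, 0, 0, 0]}}

```text
time: 25.75
tool_pos: [422.9, 117.5, 116.8]
tcp_rot: [-3.141, 0.0, 0.237]
contact_force: [0.1, -1.1, 2.3]
grip_width: 12.7
finger_force: 0.8
```

```bash
python3 - <<'E'
from h import *
to([0,0,0]); c=snap('scene','scene9')
print(shift('scene6','scene9',192,204,14,10), shift('scene6','scene9',195,200,10,14))
E
```

```text
t 25.75 pos [422.9 117.5 116.8] yaw 0.2369 F [ 0.1 -1.1  2.3] w 12.7 need [-2.1931  0.0748  0.5842]
(-1.0, -1.0, 0.952) (-1.0, -0.75, 0.951)
```

```bash
python3 - <<'E'
from h import *
np.set_printoptions(suppress=True,precision=1)
s=pickle.load(open('scene9.pkl','rb'))
x=np.array([.24,-.971,0]);y=np.array([.971,.24,0]);z=np.array([0,0,1.]); e=np.array([439,104.7,0])
# screen-side corner of near end
f=s['frame']; 
for a in (0,5,15,20,25,30):
    r=np.radians(a); P=e-95*y+x*(125*np.cos(r)-13*np.sin(r))+z*(125*np.sin(r)+13*np.cos(r)); print(a,proj(s,P))
hsv=cv2.cvtColor(f,cv2.COLOR_BGR2HSV); m=((hsv[...,0]>100)&(hsv[...,0]<125)&(hsv[...,1]>120)&(hsv[...,2]>50)).astype(np.uint8)
n,l,st,ce=cv2.connectedComponentsWithStats(m[120:260,160:320],connectivity=8)
for k in range(1,n):
    if st[k,4]>8: print(st[k]+[160,120,0,0,0])
E
```

```text
0 [[228.3 220.7]]
5 [[227.8 218.7]]
15 [[226.1 214.5]]
20 [[224.9 212.2]]
25 [[223.5 209.9]]
30 [[221.9 207.6]]
[238 178  11  12  18]
[202 205  19   5  31]
[303 209  15   3  20]
```

Call:
{"fn": "servo_tool", "kwargs": {"linear": [[0, -0.029, 0.004], [0, -0.029, 0.005], [0, -0.029, 0.006], [0, -0.029, 0.007], [0, -0.028, 0.009], [0, -0.028, 0.01], [0, -0.027, 0.011], [0, -0.027, 0.012]], "spin": [0, 0, 0, 0, 0, 0, 0, 0]}}

```text
time: 26.8
tool_pos: [412.3, 161.3, 103.9]
tcp_rot: [-3.141, 0.0, 0.237]
contact_force: [-0.2, -0.8, 1.8]
grip_width: 12.9
finger_force: 0.4
```

```bash
cat > blob.py <<'E'
from h import *
import sys
np.set_printoptions(suppress=True,precision=1)
to([0,0,0]); s=snap('scene',sys.argv[1]); f=s['frame']
x=np.array([.24,-.971,0]);y=np.array([.971,.24,0]);z=np.array([0,0,1.]); e=np.array([439,104.7,0])
for a in map(float,sys.argv[2:]):
    r=np.radians(a); g=lambda u,w,v:proj(s,e+v*y+x*(u*np.cos(r)-w*np.sin(r))+z*(u*np.sin(r)+w*np.cos(r)))[0]
    print(a,'near bottom',g(0,13,-95),g(0,0,-95),'near top',g(125,13,-95),g(125,0,-95),'far top',g(125,13,95))
hsv=cv2.cvtColor(f,cv2.COLOR_BGR2HSV); m=((hsv[...,0]>100)&(hsv[...,0]<125)&(hsv[...,1]>120)&(hsv[...,2]>50)).astype(np.uint8)
n,l,st,ce=cv2.connectedComponentsWithStats(m[120:260,160:290],connectivity=8)
for k in range(1,n):
    if st[k,4]>6: print('blue',st[k]+[160,120,0,0,0])
E
python3 blob.py scene10 40 45
```

```text
t 26.8 pos [412.3 161.3 103.9] yaw 0.2368 F [-0.2 -0.8  1.8] w 12.9 need [-2.2  0.3  0.5]
40.0 near bottom [197.3 205.8] [199.5 208.4] near top [218.1 202.9] [220.3 205.7] far top [246.9 167.8]
45.0 near bottom [197.2 205.9] [199.5 208.4] near top [215.9 200.6] [218.4 203.4] far top [244.9 165.6]
blue [233 169  10  12  14]
blue [200 200  14   6  15]
```

Call:
{"fn": "servo_tool", "kwargs": {"linear": [[0, -0.026, 0.013], [0, -0.026, 0.015], [0, -0.025, 0.016], [0, -0.024, 0.017], [0, -0.024, 0.018], [0, -0.023, 0.019], [0, -0.022, 0.02], [0, -0.021, 0.021]], "spin": [0, 0, 0, 0, 0, 0, 0, 0]}}

```text
time: 27.85
tool_pos: [403.4, 198.4, 76.0]
tcp_rot: [-3.142, -0.0, 0.237]
contact_force: [0.1, -0.7, -1.0]
grip_width: 13.3
finger_force: 0.2
```

```bash
python3 blob.py scene11 60 65
```

```text
t 27.85 pos [403.4 198.4  76. ] yaw 0.2369 F [ 0.1 -0.7 -1. ] w 13.3 need [-2.2  0.5  0.4]
60.0 near bottom [196.8 206.1] [199.5 208.4] near top [208.7 194.1] [211.6 196.7] far top [238.3 159.5]
65.0 near bottom [196.7 206.2] [199.5 208.4] near top [206.1 192.2] [209.1 194.6] far top [235.9 157.6]
blue [223 161  13  11  24]
```

Call:
{"fn": "servo_tool", "kwargs": {"linear": [[0, -0.01, 0.011], [0, -0.01, 0.011], [0, -0.0095, 0.011], [0, -0.0095, 0.011], [0, -0.009, 0.0115], [0, -0.009, 0.0115], [0, -0.0085, 0.012], [0, -0.0085, 0.012]], "spin": [0, 0, 0, 0, 0, 0, 0, 0], "hand": -0.76}}

```text
time: 28.9
tool_pos: [400.0, 212.7, 58.0]
tcp_rot: [-3.141, -0.0, 0.237]
contact_force: [0.6, -2.1, -1.8]
grip_width: 10.8
finger_force: 1.0
```

Call:
{"fn": "servo_tool", "kwargs": {"linear": [[0, -0.008, 0.0125], [0, -0.008, 0.0125], [0, -0.0075, 0.0125], [0, -0.0075, 0.0125], [0, -0.007, 0.013], [0, -0.007, 0.013], [0, -0.0065, 0.0135], [0, -0.0065, 0.0135]], "spin": [0, 0, 0, 0, 0, 0, 0, 0]}}

```text
time: 29.9
tool_pos: [397.3, 223.9, 37.4]
tcp_rot: [-3.141, -0.0, 0.237]
contact_force: [-0.1, 0.5, -0.3]
grip_width: 10.9
finger_force: 0.2
```

```bash
python3 blob.py scene12 80 85 90
```

```text
t 29.9 pos [397.3 223.9  37.4] yaw 0.2369 F [-0.1  0.5 -0.3] w 10.9 need [-2.2  0.6  0.2]
80.0 near bottom [196.5 206.6] [199.5 208.4] near top [198.1 187.2] [201.3 189.1] far top [228.4 153.1]
85.0 near bottom [196.5 206.8] [199.5 208.4] near top [195.4 185.9] [198.6 187.6] far top [225.9 152. ]
90.0 near bottom [196.6 207. ] [199.5 208.4] near top [192.8 184.7] [196.  186.2] far top [223.4 151. ]
blue [211 153  16  17  52]
blue [198 179   4   5   7]
```

Call:
{"fn": "servo_tool", "kwargs": {"linear": [[0, -0.008, 0.017], [0, -0.008, 0.017], [0, -0.007, 0.017], [0, -0.007, 0.017], [0, -0.007, 0.017], [0, -0.006, 0.017], [0, -0.005, 0.017], [0, -0.005, 0.017]], "spin": [0, 0, 0, 0, 0, 0, 0, 0]}}

```text
time: 30.95
tool_pos: [394.9, 234.2, 10.2]
tcp_rot: [-3.142, -0.0, 0.237]
contact_force: [-0.4, 0.2, 2.8]
grip_width: 10.9
finger_force: 1.5
```

```bash
python3 blob.py scene13 90 98
```

```text
t 30.95 pos [394.9 234.2  10.2] yaw 0.2369 F [-0.4  0.2  2.8] w 10.9 need [-2.2  0.7  0.1]
90.0 near bottom [196.6 207. ] [199.5 208.4] near top [192.8 184.7] [196.  186.2] far top [223.4 151. ]
98.0 near bottom [196.6 207.3] [199.5 208.4] near top [188.8 183.4] [191.8 184.5] far top [219.5 149.9]
blue [196 150  23  25  85]
blue [190 176   4   5   8]
```

Call:
{"fn": "servo_tool", "kwargs": {"linear": [[0, 0, 0], [0, 0, 0], [0, 0, 0], [0, 0, 0], [0, 0, 0], [0, 0, 0], [0, 0, 0], [0, 0, 0]], "spin": [0, 0, 0, 0, 0, 0, 0, 0], "hand": 0.3}}

```text
time: 32.0
tool_pos: [394.8, 234.1, 10.3]
tcp_rot: [-3.142, -0.0, 0.237]
contact_force: [0.2, -0.1, -0.8]
grip_width: 59.5
finger_force: 0.0
```

```bash
python3 blob.py scene14 100 104 109
```

```text
t 32.0 pos [394.8 234.1  10.3] yaw 0.2368 F [ 0.2 -0.1 -0.8] w 59.5 need [-2.2  0.7  0.1]
100.0 near bottom [196.7 207.4] [199.5 208.4] near top [187.8 183.1] [190.8 184.1] far top [218.6 149.7]
104.0 near bottom [196.7 207.6] [199.5 208.4] near top [186.  182.7] [188.8 183.5] far top [216.8 149.4]
109.0 near bottom [196.8 207.8] [199.5 208.4] near top [183.7 182.3] [186.5 182.9] far top [214.6 149.3]
blue [198 150  21  23  82]
blue [190 176   4   5   8]
```

Call:
{"fn": "servo_tool", "kwargs": {"linear": [[0, -0.01, 0], [0, -0.012, 0], [0, -0.014, 0], [0, -0.014, 0], [0, -0.014, 0], [0, -0.014, 0], [0, -0.014, 0], [0, 0, 0]], "spin": [0, 0, 0, 0, 0, 0, 0, 0]}}

```text
time: 33.05
tool_pos: [390.5, 252.1, 10.4]
tcp_rot: [-3.142, -0.0, 0.237]
contact_force: [-0.2, 0.5, -0.1]
grip_width: 59.5
finger_force: 0.0
```

```bash
python3 blob.py scene15 109; python3 - <<'E'
from h import *
t=snap('top','top15')['frame'][150:270,110:270];s=pickle.load(open('scene15.pkl','rb'))['frame'][110:230,140:300]
cv2.imwrite('pics/c15.png',np.hstack([cv2.resize(x,(400,300),interpolation=cv2.INTER_CUBIC) for x in(t,s)]))
E
```

```text
t 33.05 pos [390.5 252.1  10.4] yaw 0.2372 F [-0.2  0.5 -0.1] w 59.5 need [-2.2  0.8  0.1]
109.0 near bottom [196.8 207.8] [199.5 208.4] near top [183.7 182.3] [186.5 182.9] far top [214.6 149.3]
blue [187 150  29  30  93]
```

View pics/c15.png

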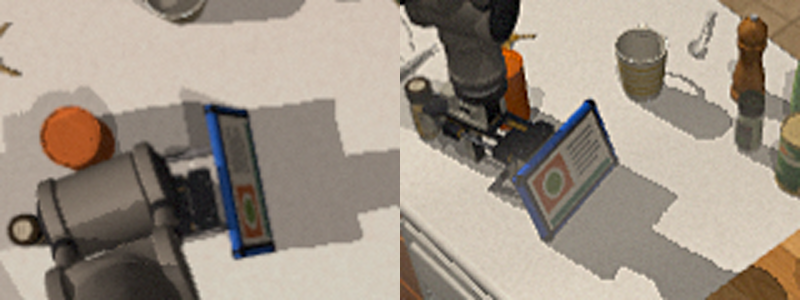

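Call:
{"fn": "servo_tool", "kwargs": {"linear": [[0, 0, 0], [0, 0, 0], [0, 0, 0], [0, -0.006, 0], [0, -0.006, 0], [0, -0.006, 0], [0, -0.006, 0], [0, 0, 0]], "spin": [0, 0, 0, 0, 0, 0, 0, 0], "hand": 0.7}}

```text
time: 34.15
tool_pos: [389.4, 256.8, 10.3]
tcp_rot: [-3.141, -0.0, 0.237]
contact_force: [-0.2, 0.4, -0.5]
grip_width: 77.9
finger_force: 0.0
```

```bash
python3 blob.py scene16 109;python3 -c "
from h import *
for x,y in ((178,172),(210,148),(192,200)): print(shift('scene15','scene16',x,y,16,14))"
```

```text
t 34.15 pos [389.4 256.8  10.3] yaw 0.237 F [-0.2  0.4 -0.5] w 77.9 need [-2.2  0.8  0.1]
109.0 near bottom [196.8 207.8] [199.5 208.4] near top [183.7 182.3] [186.5 182.9] far top [214.6 149.3]
blue [193 150  23  25  82]
blue [187 175   5   5  10]
(0.0, 0.0, 0.939)
(0.0, 0.0, 0.998)
(0.0, 0.0, 0.997)
```

Call:
{"fn": "servo_tool", "kwargs": {"linear": [[0, 0, -0.03], [0, 0, -0.06], [0, 0, -0.1], [0, 0, -0.15], [0, 0, -0.2], [0, 0, -0.2], [0, 0, -0.2], [0, 0, 0]], "spin": [0, 0, 0, 0, 0, 0, 0, 0]}}

```text
time: 35.2
tool_pos: [390.9, 257.3, 202.1]
tcp_rot: [-3.14, -0.008, 0.237]
contact_force: [-0.1, -0.1, -0.5]
grip_width: 78.1
finger_force: 0.0
```

```bash
python3 blob.py scene17 105 109;python3 - <<'E'
from h import *
np.set_printoptions(suppress=True,precision=1)
for x,y in ((210,148),(192,200)): print(shift('scene15','scene17',x,y,16,14))
# other objects between start and now (scene view, native px): tub, butter, jar back, tin, mug, jar2
for n,x,y,w,h in(('tub',300,208,24,26),('butter',314,242,26,32),('jarback',272,146,16,24),('tin',290,156,24,32),('mug',226,120,22,30),('jar2',140,140,18,26)):
    print(n,shift('scene0','scene17',x,y,w,h,8))
s=pickle.load(open('scene17.pkl','rb')); print('jar on board expected cap',proj(s,[391,-238,122]))
E
```

```text
t 35.2 pos [390.9 257.3 202.1] yaw 0.2369 F [-0.1 -0.1 -0.5] w 78.1 need [-2.2  0.8  1. ]
105.0 near bottom [196.8 207.6] [199.5 208.4] near top [185.5 182.6] [188.4 183.4] far top [216.3 149.4]
109.0 near bottom [196.8 207.8] [199.5 208.4] near top [183.7 182.3] [186.5 182.9] far top [214.6 149.3]
blue [187 150  29  30  87]
(0.0, 0.0, 0.998)
(0.0, 0.0, 0.998)
tub (0.0, 0.0, 0.919)
butter (0.0, 0.0, 0.817)
jarback (0.0, 0.0, 0.996)
tin (0.0, 0.0, 0.994)
mug (0.0, 0.0, 0.996)
jar2 (0.0, 0.0, 0.972)
jar on board expected cap [[274.4 234.5]]
```

```bash
python3 -c "
from plant import workorder
print(workorder.close_job())"
```

```text
the job is handed in; nothing more can be done
None
```

I handed the job in, but the system gave no verdict. The tablet leans on its stand with the screen facing the board, the jar that was in the way is upright on the board, and camera checks showed the tub, butter box, mug, tin and other two jars unmoved. My first try at tipping slid the tablet about 110 mm, so I carried it back to within about 10 mm of its start and tipped it again.

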